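# Release the battery tray of the lit reader

### The job

Take the orange-handled release key out of its metal stand, push its thin rod down through the white-ringed hole of the reader whose screen glows green, so that the hidden catch lets the battery tray spring out, and then put the key back upright in its stand. Leave the tray of the reader with the dark screen shut.

Things in the scene. Friction and masses are not known exactly. Their poses are not given: they have to be found in the camera images.
- key: Release key, loose, upright in the stand. From the bottom: steel rod 8 mm thick and 55 mm long, flat steel guard disc 48 mm across and 4 mm thick, round orange handle 22 mm thick and 60 mm long (59 to 119 mm above the tip). About 70 g. Origin: the rod's lower tip; z points up the axis to the handle. Its yaw does not matter.
- stand_hole (a point): Centre of the mouth of the upright round hole (28 mm wide, right through) in the key's stand, a fixed aluminium block 66 x 66 x 65 mm; the point lies in its top face, 65 mm above the bench. With the key home its guard disc rests on this face, the tip 55 mm below the point.
- green_hole (a point): Mouth centre of the 28 mm hole (white ring) in the flat top, 80 mm above the bench, of the fixed black reader with the green screen; z up, x from the case's yellow tray front to its back. A sprung catch pad lies 40 mm below; 7 mm down (about 5 N) it frees the tray, its stop is at 18 mm (8 N). With the key's guard disc on the case its tip is 55 mm below this point, which frees the tray amply.
- green_tray (a joint): How far the battery tray of the green-lit reader is out, m: 0 shut, 0.060 fully out. Once freed, its spring drives it out in about a second, along the case's -x (roughly towards the robot), away from the hole. The case is 150 (x) by 110 by 80 mm, the hole 40 mm behind its centre, the screen in front of it.
- dark_tray (a joint): The same for the other reader, equal in all but its dark screen: 0 shut. It is to stay shut.
Not all that is in view belongs to the job. Leave any purple look-alike of the key alone. What is shaped like the part that bears stand_hole but red is not meant.

How it is judged:
By the outcome, as a careful person would: the job done as asked, in the order asked, and still so for the second after the job is handed in, with the robot touching nothing.
It also fails if it takes over 54 s, if anything falls off the work surface, if the arm or the gripper's body presses on something with over 40 N, if the wrist force passes 120 N, or if a joint passes its speed limit or range.

### The arm

A 7-joint arm with a two-finger parallel gripper is mounted at the origin on the work surface. World frame = base frame: x ahead of the robot, y to its left, z up, the work surface at z = 0. Lengths are in mm, angles in degrees, forces in N, time in s.
With the tool pointing down it reaches from about 400 to 875 mm from the base axis. Payload 4.4 kg.
Tool frame: the origin (TCP) lies at the very end of the fingers, on their centre line; the grasp point (between the pads) lies 19 mm behind it; z points along the fingers, y is the direction in which the jaws open and shut (so a half turn about z gives the same grasp; the last joint's range is limited). The gripper opens to 85 mm and grips with 20 to 120 N. Pads are 22 mm wide; open, the fingers measure 114 mm over their backs; the gripper's body (76 mm by 85 mm) begins 54 mm behind the grasp point. The pads swing forward as they close: fully open they stand 13 mm farther back than shut.
Start: joints at [62.349, 36.005, 2.206, 86.941, -1.547, 57.084, -1.146], TCP at [263.173, -594.355, 197.313] pointing down, gripper open.
Joint ranges: [-175.42, 175.42], [-21.48, 121.26], [-71.46, 75.88], [10.55, 141.38], [-63.04, 243.04], [13.31, 113.54], [-168.57, 168.57]. Speed limits (degrees/s): [147.25, 147.25, 180, 180, 180, 180, 180].

### API

Orientations are given as a 3x3 rotation matrix whose columns are the frame's x, y, z axes.
In Python, from plant import observe, read_camera, finish_job gives the robot as it stands.
- The arm moves only by the tool step_arm, never from a script. Its argument "increments" is a list of rows, each a list of 7 numbers: the turn, a rotation vector about the tool's x, y, z in degrees, then the shift along the tool's x, y, z in mm, then the opening, from 0 (shut) to 1 (fully open). In form: [[wx, wy, wz, tx, ty, tz, claw], ...]. A call has 1 to 8 rows; each row is the pose to reach, as a shift and turn from the pose measured when the call began, along the tool's axes at that moment; what a row does not reach only later rows make up. A row lasts 1/10 s, in which the tool goes at most 50 mm and 8.59 degrees, less where a joint would pass 70% of its speed; a pose out of reach is approached as far as the arm can. A call with a gripper value outside its range is refused whole. The fingers move at their own pace and stop on an object; "grip_force" is the grip in N (left out, the last holds). Time passes only in rows, so rows that repeat a pose let the fingers close. It gives the time, the measured TCP pose, the force and the opening at its end, in the units of the state.
- observe(): the state, without advancing time (a new reading comes with each control period).
- read_camera(name): name is "scene" or "top" or "wrist"; returns a dict with "image" (400x640x3 uint8, red, green, blue), "fx", "fy", "cx", "cy" (pixels), "R" (3x3) and "t" (3): a world point X has camera coordinates R X + t; the wrist camera has in their place "tool_from_camera" (4x4, takes a point from camera to tool coordinates, whose origin is the TCP and whose axes are the flange's). Camera axes: x right, y down, z forward; pixel columns grow to the right and rows downward; lengths in mm; the calibration is good to about 2 mm. A picture is of the moment at which its call begins: read the wrist's pose just before it. There is no depth.
- finish_job(): hands the job in, once; it reports no verdict.
The state is a dict: "clock": time; "q": joint angles; "qd": joint speeds; "tau": joint torques, N m; "ee_pos": TCP position; "tcp_rot": TCP orientation; "contact_force": force on the tool from outside, world axes, zero at the start; "moment": the same for the moment, N m; "gripper_width": finger opening in mm.
Only numpy, scipy, OpenCV 4.12 (cv2) and the standard library are available. Lean on these libraries where they do the work, as an engineer would, in place of code of your own. Each camera call takes 0.05 s, during which the arm holds its last target. There are 200 camera calls.

## Working session

There is one attempt and no reset: what is moved stays moved. The work goes in short steps, Python scripts to look and compute and a tool call to move; the robot and the scene stay as the last step left them, time stands still between calls to the robot, and variables do not carry over. Pictures are saved under pics/ and viewed, about 8 in all and at most 12, crops included, and the job is handed in when it is done.

Besides the shell and the picture viewer there is one more tool, called after "Emit:" as name(argument=value, ...) on one line, values as JSON. step_arm: Moves the arm, as the interface text tells. Its arguments: {"type":"object","properties":{"increments":{"type":"array","items":{"type":"array","items":{"type":"number"}}},"grip_force":{"type":"number"}},"required":["increments"]}

```bash
mkdir -p pics
cat > h.py <<'E'
import numpy as np, cv2
from plant import observe, read_camera, finish_job
def save(n,im): cv2.imwrite(f'pics/{n}.png',cv2.cvtColor(im,cv2.COLOR_RGB2BGR))
def ray(c,u,v,z):
    R=np.array(c['R']);t=np.array(c['t']); o=-R.T@t
    d=R.T@np.array([(u-c['cx'])/c['fx'],(v-c['cy'])/c['fy'],1]); return o+d*(z-o[2])/d[2]
E
python3 - <<'E'
from h import *
import pickle
s=observe(); print(s['clock'],s['ee_pos'],s['tcp_rot'],s['gripper_width'],s['contact_force'])
for n in('top','scene'):
    c=read_camera(n); save(n,c['image']); pickle.dump(c,open(n+'.pkl','wb'))
    print(n,c['fx'],c['cx'],c['cy'],-np.array(c['R']).T@np.array(c['t']),np.round(c['R'],3).tolist())
E
```

```text
0.0 [ 262.89783561 -593.68910226  196.36036191] [[ 9.14394425e-01  4.04823684e-01 -7.86897065e-04]
 [ 4.04824449e-01 -9.14392675e-01  1.78905152e-03]
 [ 4.71751745e-06 -1.95445391e-03 -9.99998090e-01]] 85.519807666691 [-0.42256237  0.01830348  0.78694235]
top 412.3216864463057 318.01358106389125 192.7840685830205 [343.6222402   27.81533204 970.39616481] [[0.131, -0.991, -0.005], [-0.971, -0.127, -0.203], [0.201, 0.032, -0.979]]
scene 435.7315555277133 318.8811638758984 202.67916201999816 [918.94686152 383.0224845  879.26775127] [[-0.68, 0.733, 0.008], [0.61, 0.572, -0.548], [-0.407, -0.368, -0.836]]
```

View pics/top.png

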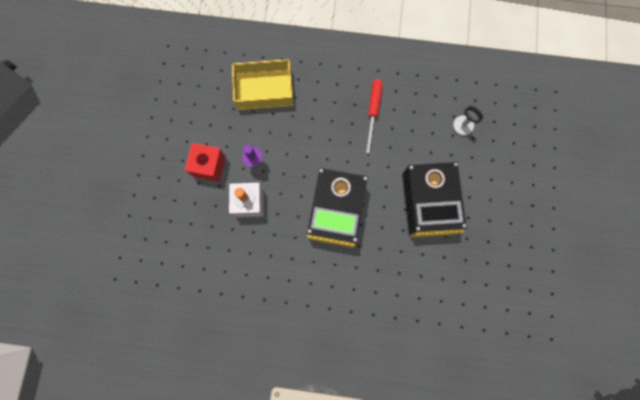

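View pics/scene.png

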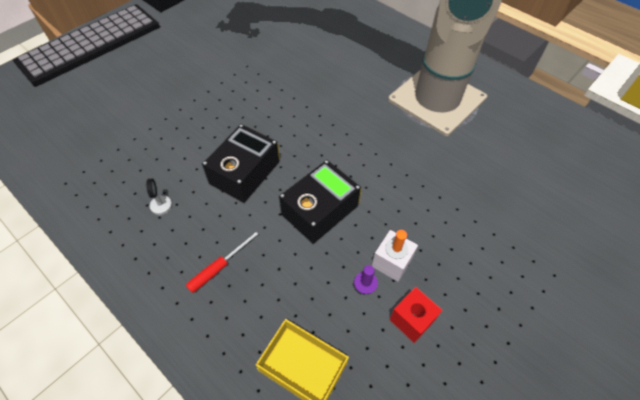

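Top view: the green-screen reader's hole is at (341,187). The dark reader's hole is at (435,178) and is not to be touched. The orange key is in the metal stand at (242,194)/(245,198). The decoys are the purple key at (252,156) and the red block at (205,162). The scene view agrees: green hole (307,202), orange handle (400,240), stand (395,255). Next I measure and confirm with one crop.

Run:
```python
from h import *
import pickle
C={n:pickle.load(open(n+'.pkl','rb')) for n in('top','scene')}
def P(c): return np.diag([1,1,1])@np.array([[c['fx'],0,c['cx']],[0,c['fy'],c['cy']],[0,0,1]])@np.c_[np.array(c['R']),np.array(c['t'])]
def comps(m,x0,y0,x1,y1):
    k=np.zeros_like(m);k[y0:y1,x0:x1]=m[y0:y1,x0:x1];return k
roi={'top':dict(st=(222,175,268,222),g=(324,174,358,203),scr=(305,200,365,240)),'scene':dict(st=(368,222,422,285),g=(292,190,322,214),scr=(305,160,358,205))}
res={}
for n,c in C.items():
    hsv=cv2.cvtColor(c['image'],cv2.COLOR_RGB2HSV);h,s,v=cv2.split(hsv)
    org=comps(((h<16)&(s>150)&(v>120)).astype(np.uint8),*roi[n]['st'])
    p=cv2.findNonZero(org)[:,0]; print(n,'orange',len(p),p.min(0),p.max(0),p.mean(0))
    ring=comps(((s<60)&(v>130)).astype(np.uint8),*roi[n]['g'])
    q=cv2.findNonZero(ring); e=cv2.fitEllipse(cv2.convexHull(q)); print('ring',len(q),e, 'world z80',ray(c,*e[0],80).round(1))
    sc=comps(((h>40)&(h<80)&(s>120)&(v>120)).astype(np.uint8),*roi[n]['scr'])
    r=cv2.minAreaRect(cv2.findNonZero(sc)); print('screen corners',[ray(c,*b,80).round(0)[:2].tolist() for b in cv2.boxPoints(r)], ray(c,*r[0],80).round(1))
    st=comps(((s<70)&(v>110)).astype(np.uint8),*roi[n]['st'])
    q=cv2.findNonZero(st)[:,0]; r=cv2.minAreaRect(q); print('stand',[ray(c,*b,65).round(0)[:2].tolist() for b in cv2.boxPoints(r)], ray(c,*r[0],65).round(1))
    res[n]=(p.mean(0),e[0])
for i in (0,1):
    X=cv2.triangulatePoints(P(C['top']),P(C['scene']),np.array(res['top'][i],float),np.array(res['scene'][i],float));print('tri',(X[:3]/X[3]).ravel().round(1))
a=cv2.resize(C['top']['image'][140:250,180:380],None,fx=4,fy=4,interpolation=2)[:300*2,:800]
b=cv2.resize(C['scene']['image'][150:300,270:450],None,fx=3,fy=3,interpolation=2)
save('crop',np.vstack([cv2.resize(a,(545,300)),cv2.resize(b,(545,300),interpolation=3)]) if 0 else np.hstack([cv2.resize(a,(400,220)),b[:220*2+10,:400][:220]]) if 0 else a)
save('cropscene',cv2.resize(C['scene']['image'][215:290,340:440],None,fx=8,fy=8,interpolation=2))
```

```text
top orange 76 [236 189] [246 199] [240.63157895 194.07894737]
ring 165 ((340.4140625, 186.57139587402344), (18.994522094726562, 19.43389129638672), 110.7337646484375) world z80 [546.8   9.6  80. ]
screen corners [[456.0, 54.0], [487.0, 52.0], [482.0, -27.0], [452.0, -25.0]] [469.   13.5  80. ]
stand [[530.0, 263.0], [539.0, 191.0], [463.0, 178.0], [454.0, 249.0]] [496.1 220.1  65. ]
scene orange 184 [393 230] [406 250] [399.23913043 239.66847826]
ring 111 ((306.72076416015625, 201.41104125976562), (15.885814666748047, 18.653514862060547), 90.93932342529297) world z80 [546.2   9.5  80. ]
screen corners [[483.0, -26.0], [448.0, -33.0], [453.0, 53.0], [486.0, 58.0]] [467.7  13.9  80. ]
stand [[591.0, 203.0], [451.0, 174.0], [442.0, 250.0], [579.0, 274.0]] [518.5 226.2  65. ]
tri [496.9 220.7 104.1]
tri [546.5   9.7  80.6]
```

View pics/crop.png

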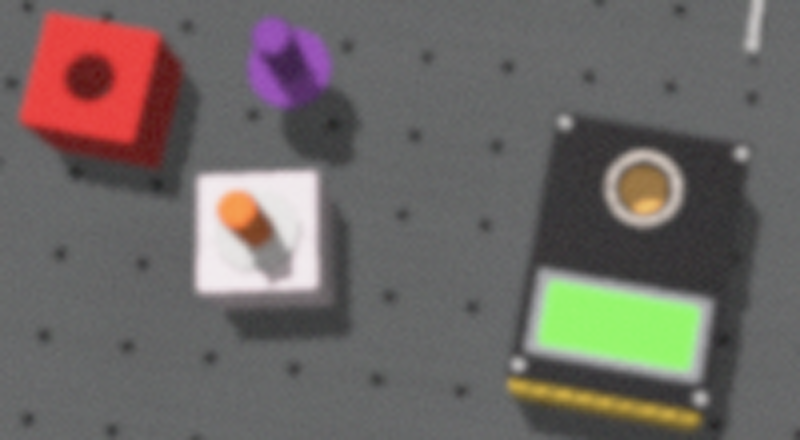

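View pics/cropscene.png

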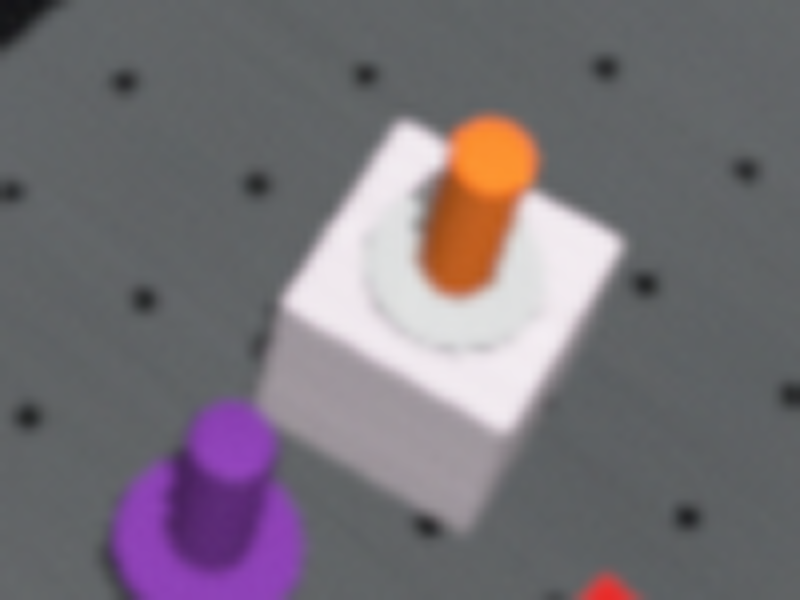

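The crops confirm it: the orange key stands in the white-metal stand (handle top at top-view (239.5,192.5), scene (401.6,234.4)), and the ring above the lit green screen is the target. The purple key and red block stay untouched.

```bash
cat >> h.py <<'E'
def P(c): return np.array([[c['fx'],0,c['cx']],[0,c['fy'],c['cy']],[0,0,1]])@np.c_[np.array(c['R']),np.array(c['t'])]
def tri(a,b,p,q):
    X=cv2.triangulatePoints(P(a),P(b),np.array(p,float),np.array(q,float));return (X[:3]/X[3]).ravel().round(1)
def delta(target,yaw=None):
    s=observe();R=np.array(s['tcp_rot']);d=R.T@(np.array(target)-s['ee_pos'])
    print('clock',round(s['clock'],2),'pos',np.round(s['ee_pos'],1),'F',np.round(s['contact_force'],1),'w',round(s['gripper_width'],1),'shift',d.round(1))
    if yaw is not None:
        from scipy.spatial.transform import Rotation as Ro
        y=np.radians(yaw);x=np.array([np.cos(y),np.sin(y),0]);z=np.array([0,0,-1.]);T=np.c_[x,np.cross(z,x),z]
        print('turn',Ro.from_matrix(R.T@T).as_rotvec(degrees=True).round(2))
E
python3 - <<'E'
from h import *
import pickle
a,b=[pickle.load(open(n+'.pkl','rb')) for n in('top','scene')]
f=lambda x,y:(180+(x-1.5)/4,140+(y-1.5)/4)
g=lambda x,y:(340+(x-3.5)/8,215+(y-3.5)/8)
ht,hs=f(238,210),g(493,155)
print('handle top tri',tri(a,b,ht,hs),ray(a,*ht,129).round(1),ray(b,*hs,129).round(1))
for n,(u,v) in dict(disc=g(455,263),).items(): print(n,ray(b,u,v,69).round(1))
ct=[ray(a,*f(*p),65).round(1)[:2] for p in((197,173),(320,170),(320,292),(195,295))]
cs=[ray(b,*g(*p),65).round(1)[:2] for p in((405,118),(625,242),(505,435),(283,298))]
print('stand top',np.array(ct).tolist(),np.mean(ct,0)); print('scene',np.array(cs).tolist(),np.mean(cs,0))
print('purple top',tri(a,b,f(275,35),g(232,440)),'disc',ray(a,*f(290,68),10),'red',ray(a,*f(92,78),65))
delta([497,220,180],10)
E
```

```text
handle top tri [496.3 220.  126.4] [496.3 218.7 129. ] [497.4 221.2 129. ]
disc [496.3 220.4  69. ]
stand top [[525.9, 259.8], [536.7, 191.2], [467.9, 180.1], [457.2, 248.7]] [496.925 219.95 ]
scene [[468.5, 183.2], [458.7, 248.6], [524.8, 258.8], [533.0, 193.1]] [496.25  220.925]
purple top [595.9 219.  116.9] disc [608.75703346 229.33076387  10.        ] red [573.02963017 329.0760575   65.        ]
clock 0.1 pos [ 262.9 -593.8  196.5] F [-0.8  0.3 -0.3] w 85.7 shift [ 543.5 -649.3   17.6]
turn [-1.000e-01  1.000e-02  1.388e+01]
```

Emit:
step_arm(increments=[[0,0,0,20,-17,0,1],[0,0,2,55,-46,0,1],[0,0,4,93,-78,0,1],[0,0,6,130,-110,0,1],[0,0,8,167,-141,0,1],[0,0,10,205,-173,0,1],[0,0,12,242,-204,0,1],[0,0,14,280,-236,0,1]])

```text
clock: 0.9
ee_pos: [423.7, -262.9, 196.8]
tcp_rot: [[0.985, 0.17, -0.001], [0.17, -0.985, 0.002], [-0.001, -0.002, -1.0]]
contact_force: [0.7, 0.1, -0.6]
gripper_width: 85.6
```

```bash
python3 -c "
from h import *
delta([497,220,180],10);print(np.round(observe()['q'],1))"
```

```text
clock 0.9 pos [ 423.7 -262.9  196.8] F [ 0.7  0.1 -0.6] w 85.6 shift [ 154.2 -463.4   17.5]
turn [-0.1   0.04 -0.23]
[ 25.   23.8   5.1 110.7  -2.9  45.7 -48.5]
```

Emit:
step_arm(increments=[[0,0,0,16,-48,0,1],[0,0,0,31,-93,0,1],[0,0,0,46,-139,0,1],[0,0,0,62,-185,0,1],[0,0,0,77,-232,0,1],[0,0,0,92,-278,0,1],[0,0,0,108,-324,0,1],[0,0,0,120,-360,0,1]])

```text
clock: 1.7
ee_pos: [480.7, 115.7, 197.2]
tcp_rot: [[0.985, 0.172, -0.001], [0.172, -0.985, 0.002], [-0.001, -0.003, -1.0]]
contact_force: [0.7, -0.3, 0.4]
gripper_width: 85.4
```

Emit:
step_arm(increments=[[0,0,0,15,-45,0,1],[0,0,0,26,-78,2,1],[0,0,0,32,-98,4,1],[0,0,0,34,-104,8,1],[0,0,0,34,-104,8,1],[0,0,0,34,-104,8,1]])

```text
clock: 2.3
ee_pos: [496.1, 221.9, 189.1]
tcp_rot: [[0.985, 0.17, -0.002], [0.17, -0.985, 0.001], [-0.002, -0.001, -1.0]]
contact_force: [-0.8, -0.9, 0.3]
gripper_width: 85.3
```

```bash
python3 -c "
from h import *
delta([497,220,84],10);s=observe();c=read_camera('wrist');save('w1',c['image']);print(np.round(s['q'],1),c['fx'],c['cx'],c['cy'],np.round(c['tool_from_camera'],3).tolist())"
```

```text
clock 2.3 pos [496.1 221.9 189.1] F [-0.8 -0.9  0.3] w 85.3 shift [  0.7   2.2 105.1]
turn [-0.06  0.1  -0.19]
[ -27.8   27.8    1.3  104.6   -0.9   47.7 -106.3] 344.4341058986654 320.74903397038395 197.42711661144463 [[0.001, -0.955, -0.297, 76.696], [1.0, 0.001, 0.001, 0.101], [-0.001, -0.297, 0.955, -176.063], [0.0, 0.0, 0.0, 1.0]]
```

View pics/w1.png

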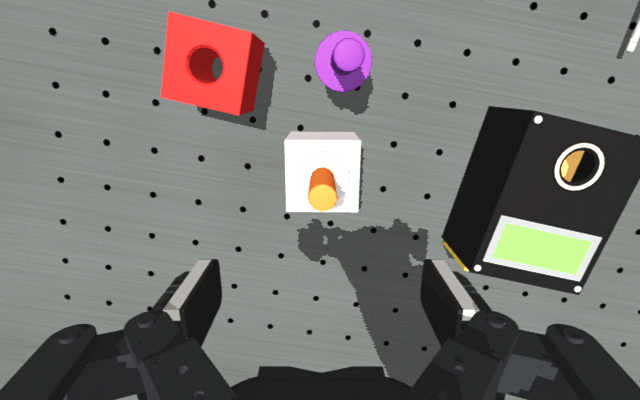

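Wrist view: the handle top is at (322,198) between the open fingers, with the stand under it and the green ring at (579,166). I cross-check the positions from this view.

```bash
cat >> h.py <<'E'
def wray(c,s,u,v,z):
    T=np.array(c['tool_from_camera']);R=np.array(s['tcp_rot']);d=R@T[:3,:3]@np.array([(u-c['cx'])/c['fx'],(v-c['cy'])/c['fy'],1]);o=s['ee_pos']+R@T[:3,3]
    return (o+d*(z-o[2])/d[2]).round(1)
E
python3 -c "
from h import *
s=observe();c=read_camera('wrist');im=c['image']
h,S,v=cv2.split(cv2.cvtColor(im,cv2.COLOR_RGB2HSV))
m=((h>12)&(h<25)&(S>140)&(v>225)).astype(np.uint8);k=np.zeros_like(m);k[170:220,295:350]=m[170:220,295:350]
e=cv2.minEnclosingCircle(cv2.findNonZero(k));print(e,wray(c,s,*e[0],129),wray(c,s,322,198,129))
m=((S<40)&(v>190)).astype(np.uint8);k[:]=0;k[136:198,550:612]=m[136:198,550:612]
e=cv2.fitEllipse(cv2.convexHull(cv2.findNonZero(k)));print(e,wray(c,s,*e[0],80))
print(np.mean([wray(c,s,*p,65) for p in((286,142),(360,140),(358,212),(286,212))],0))
"
```

```text
((322.0, 197.0), 14.14223575592041) [500.  221.2 129. ] [499.2 221.1 129. ]
((578.6390991210938, 166.3041534423828), (42.74005126953125, 53.334617614746094), 52.049041748046875) [548.7   9.7  80. ]
[498.425 220.35   65.   ]
```

Emit:
step_arm(increments=[[0,0,0,1.2,1.6,20,1],[0,0,0,1.2,1.6,45,1],[0,0,0,1.2,1.6,70,1],[0,0,0,1.2,1.6,90,1],[0,0,0,1.2,1.6,102,1],[0,0,0,1.2,1.6,105,1],[0,0,0,1.2,1.6,105,1]], grip_force=40)

```text
clock: 3.1
ee_pos: [498.1, 220.3, 84.8]
tcp_rot: [[0.986, 0.169, -0.001], [0.169, -0.986, 0.001], [-0.001, -0.002, -1.0]]
contact_force: [-1.7, -0.0, 0.5]
gripper_width: 85.2
```

Emit:
step_arm(increments=[[0,0,0,0,0,0,0.6],[0,0,0,0,0,0,0.4],[0,0,0,0,0,0,0.2],[0,0,0,0,0,0,0],[0,0,0,0,0,0,0],[0,0,0,0,0,0,0],[0,0,0,0,0,0,0],[0,0,0,0,0,0,0]], grip_force=40)

```text
clock: 3.9
ee_pos: [498.4, 220.7, 85.2]
tcp_rot: [[0.986, 0.169, -0.0], [0.169, -0.986, 0.002], [0.0, -0.002, -1.0]]
contact_force: [-1.3, 1.1, 4.6]
gripper_width: 19.6
```

Emit:
step_arm(increments=[[0,0,0,0,0,-5,0],[0,0,0,0,0,-15,0],[0,0,0,0,0,-35,0],[0,0,0,0,0,-60,0],[0,0,0,0,0,-85,0],[0,0,0,0,0,-105,0],[0,0,0,0,0,-110,0],[0,0,0,0,0,-110,0]], grip_force=60)

```text
clock: 4.7
ee_pos: [498.7, 220.5, 195.8]
tcp_rot: [[0.986, 0.169, 0.001], [0.169, -0.986, 0.003], [0.002, -0.002, -1.0]]
contact_force: [-0.2, -0.2, -1.6]
gripper_width: 18.8
```

```bash
python3 -c "
from h import *
delta([547,9.7,190],10)
ims=[read_camera(n)['image'] for n in('scene','wrist','top')]
save('held',np.hstack([cv2.resize(ims[0][150:290,340:450],(400,509),interpolation=2),cv2.resize(ims[1][100:400,200:436],(400,509),interpolation=2)]))"
```

```text
clock 4.7 pos [498.7 220.5 195.8] F [-0.2 -0.2 -1.6] w 18.8 shift [ 12.  215.9   5.4]
turn [-0.13 -0.09 -0.28]
```

View pics/held.png

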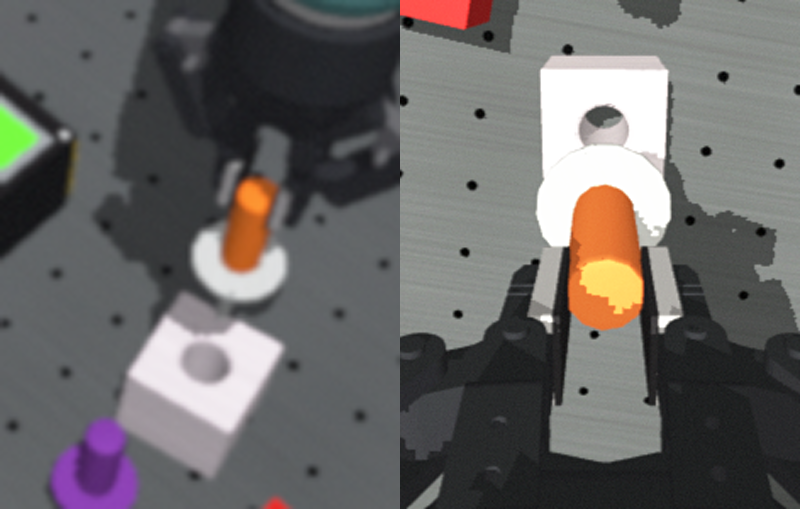

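The key is held, with rod and disc hanging below. In the wrist view the handle top is at about (321,268), the disc centre at about (321,218), and the empty stand hole is visible. I check tilt by casting rays at the two heights, and measure the stand hole.

```bash
cat > m.py <<'E'
from h import *
s=observe();c=read_camera('wrist');im=c['image'];z=s['ee_pos'][2]
h,S,v=cv2.split(cv2.cvtColor(im,cv2.COLOR_RGB2HSV))
o=((h<25)&(S>140)&(v>120)).astype(np.uint8);o[:140]=0;o[:,:280]=0;o[:,360:]=0
p=cv2.findNonZero(o)[:,0];print('handle px',p.min(0),p.max(0))
# handle axis: fit edges' mid column by row
for r in range(p[:,1].min()+4,p[:,1].max()-8,15): 
    q=p[p[:,1]==r,0];print(r,q.min(),q.max(),end=' | ')
w=((S<40)&(v>225)).astype(np.uint8);q=[]
for r in range(175,240):
    k=np.flatnonzero(w[r,270:370])
    if len(k): q.append((r,k.min()+270,k.max()+270))
print('\ndisc rows',q[::6])
R=np.array(s['tcp_rot'])
tp=((p[:,0].min()+p[:,0].max())/2,p[:,1].max())
B=wray(c,s,*tp,z+44);print('handle top near rim',B,'rel tool',(R.T@(B-s['ee_pos'])).round(1),'(expect x -11)')
D=wray(c,s,320.5,p[:,1].min(),z-16);print('handle base far rim',D,'rel',(R.T@(D-s['ee_pos'])).round(1),'(expect x +11)')
save('w_%d'%(s['clock']*100),im)
E
python3 m.py; python3 -c "
from h import *
c=read_camera('scene');im=c['image']
g=lambda x,y:(340+x*110/400,150+y*140/509)
print('hole scene',ray(c,*g(206,363),65).round(1))
s=observe();z=s['ee_pos'][2]
T=g(257,190);D=g(239,262)
print('top',ray(c,*T,z+44).round(1),'disc',ray(c,*D,z-16).round(1))
"
```

```text
handle px [299 209] [343 294]
213 309 331 | 228 302 337 | 243 300 340 | 258 300 341 | 273 299 343 | 
disc rows [(175, np.int64(284), np.int64(356)), (181, np.int64(284), np.int64(356)), (187, np.int64(284), np.int64(355)), (193, np.int64(284), np.int64(354)), (199, np.int64(284), np.int64(350)), (205, np.int64(285), np.int64(354)), (211, np.int64(282), np.int64(357)), (217, np.int64(281), np.int64(358)), (223, np.int64(281), np.int64(358)), (229, np.int64(282), np.int64(358)), (235, np.int64(283), np.int64(350))]
handle top near rim [489.  218.1 238. ] rel tool [ -8.8   0.4 -44. ] (expect x -11)
handle base far rim [507.3 221.5 178. ] rel [ 9.9  0.2 16. ] (expect x +11)
hole scene [498.4 223.4  65. ]
top [495.8 218.4 238. ] disc [498.7 222.7 178. ]
```

Emit:
step_arm(increments=[[0,0,0,1,15,0,0],[0,0,0,3,48,0,0],[0,0,0,5,88,0,0],[0,0,0,7,128,0,0],[0,0,0,9,165,0,0],[0,0,0,11,195,0,0],[0,0,0,12,212,0,0],[0,0,0,12,216,0,0]])

```text
clock: 5.75
ee_pos: [545.9, 4.8, 193.2]
tcp_rot: [[0.987, 0.164, -0.003], [0.164, -0.987, -0.001], [-0.003, 0.001, -1.0]]
contact_force: [0.4, -0.1, -0.4]
gripper_width: 19.0
```

Emit:
step_arm(increments=[[0,0,0,0,0,0,0],[0,0,0,0,0,0,0]])

```text
clock: 5.95
ee_pos: [545.4, 5.1, 192.9]
tcp_rot: [[0.986, 0.164, -0.004], [0.164, -0.986, -0.001], [-0.004, 0.0, -1.0]]
contact_force: [-0.1, -0.1, -0.3]
gripper_width: 19.3
```

```bash
python3 -c "
from h import *
delta([547.3,9.7,110],10)
a,b,w=[read_camera(n)['image'] for n in('scene','top','wrist')]
save('over',np.hstack([cv2.resize(a[120:240,270:365],(400,505),interpolation=2),cv2.resize(w[100:400,200:436],(400,505),interpolation=2)]))"
```

```text
clock 5.95 pos [545.4   5.1 192.9] F [-0.1 -0.1 -0.3] w 19.3 shift [ 3.  -4.3 82.9]
turn [ 0.02  0.23 -0.57]
```

View pics/over.png

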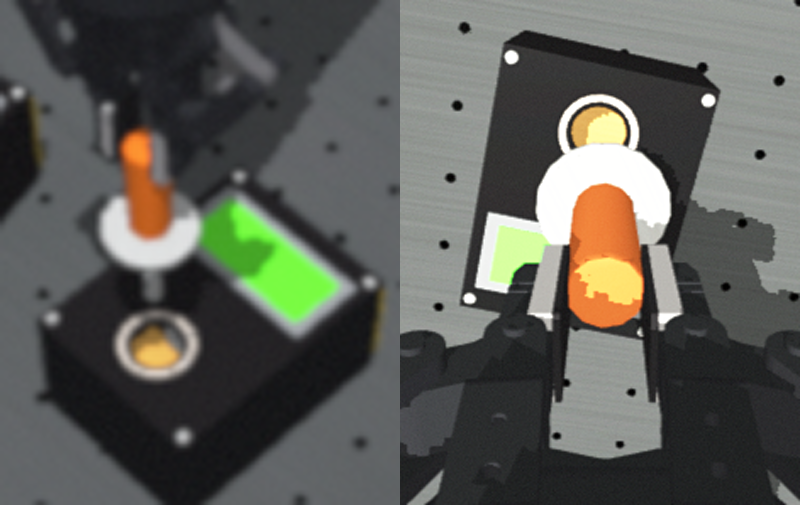

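The key hangs above the green reader's hole. The ring is at wrist pixel about (317,177) and at crop (157,345) in the scene. I refine with rays.

```bash
python3 -c "
from h import *
s=observe();c=read_camera('wrist');d=read_camera('scene');z=s['ee_pos'][2]
print(s['ee_pos'].round(1) if hasattr(s['ee_pos'],'round') else s['ee_pos'])
print('ring',wray(c,s,316.8,177.2,80))
g=lambda x,y:(270+x*95/400,120+y*120/505)
print('ring',ray(d,*g(157,345),80).round(1),'tip',ray(d,*g(152,299),z-75).round(1),'disc',ray(d,*g(149,229),z-16).round(1),'htop',ray(d,*g(138,148),z+44).round(1))
delta([547.3,9.7,130],10)"
```

```text
[545.7   6.1 193.2]
ring [549.9   9.9  80. ]
ring [546.4  11.4  80. ] tip [545.8   8.1 118.2] disc [546.3   8.  177.2] htop [548.6   4.8 237.2]
clock 6.2 pos [545.8   5.9 193.2] F [ 0.2 -0.9 -1.3] w 18.8 shift [ 2.3 -3.6 63.2]
turn [ 0.01  0.18 -0.49]
```

Emit:
step_arm(increments=[[0,0,0,2.2,-3.6,0,0],[0,0,0,2.2,-3.6,15,0],[0,0,0,2.2,-3.6,35,0],[0,0,0,2.2,-3.6,50,0],[0,0,0,2.2,-3.6,60,0],[0,0,0,2.2,-3.6,68,0],[0,0,0,2.2,-3.6,72,0],[0,0,0,2.2,-3.6,72,0]])

```text
clock: 7.0
ee_pos: [547.1, 9.8, 121.0]
tcp_rot: [[0.986, 0.165, -0.003], [0.165, -0.986, -0.001], [-0.004, 0.0, -1.0]]
contact_force: [-0.1, 0.7, -0.9]
gripper_width: 18.9
```

Emit:
step_arm(increments=[[0,0,0,0,0,4,0],[0,0,0,0,0,8,0],[0,0,0,0,0,11,0],[0,0,0,0,0,14,0],[0,0,0,0,0,16,0],[0,0,0,0,0,18,0],[0,0,0,0,0,18,0]])

```text
clock: 7.7
ee_pos: [547.2, 9.7, 103.0]
tcp_rot: [[0.986, 0.165, -0.003], [0.165, -0.986, -0.001], [-0.003, 0.0, -1.0]]
contact_force: [-0.4, -1.6, 4.1]
gripper_width: 18.5
```

Emit:
step_arm(increments=[[0,0,0,0,0,1,0],[0,0,0,0,0,2,0],[0,0,0,0,0,2,0],[0,0,0,0,0,2,0],[0,0,0,0,0,2,0],[0,0,0,0,0,2,0]])

```text
clock: 8.3
ee_pos: [547.5, 9.8, 101.3]
tcp_rot: [[0.986, 0.165, -0.002], [0.165, -0.986, -0.001], [-0.003, 0.0, -1.0]]
contact_force: [-0.7, -0.7, 5.8]
gripper_width: 19.0
```

```bash
cat > tray.py <<'E'
from h import *
delta([547.3,9.7,130],10)
c=read_camera('top');h,S,v=cv2.split(cv2.cvtColor(c['image'],cv2.COLOR_RGB2HSV))
m=((h>18)&(h<32)&(S>110)&(v>80)).astype(np.uint8);m[:200]=0
n,l,st,ce=cv2.connectedComponentsWithStats(m)
for i in range(1,n):
    if st[i,4]>15: print(st[i],[ray(c,*ce[i],40).round(0)[:2]])
E
python3 tray.py; python3 -c "
from h import *;import pickle
a=read_camera('top')['image'];b=pickle.load(open('top.pkl','rb'))['image']
save('tray',np.hstack([cv2.resize(x[130:290,290:480],(400,337)) for x in (b,a)]))"
```

```text
clock 8.3 pos [547.5   9.8 101.3] F [-0.7 -0.7  5.8] w 19.0 shift [ -0.3   0.  -28.7]
turn [ 0.02  0.15 -0.48]
```

View pics/tray.png

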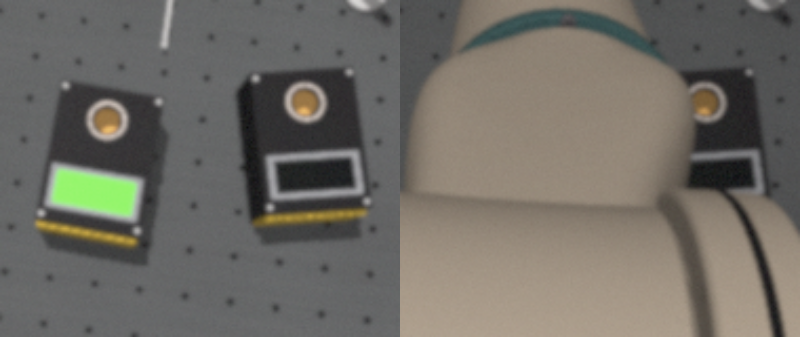

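The top view is covered by the arm. About 6 N at roughly 53 mm depth fits the catch being pressed. I withdraw and check the tray from over the stand before releasing the key.

Emit:
step_arm(increments=[[0,0,0,0,0,-5,0],[0,0,0,0,0,-20,0],[0,0,0,0,0,-40,0],[0,0,0,0,0,-60,0],[0,0,0,0,0,-80,0],[0,0,0,0,0,-92,0],[0,0,0,0,0,-96,0]])

```text
clock: 9.1
ee_pos: [548.0, 9.8, 198.2]
tcp_rot: [[0.986, 0.165, -0.001], [0.165, -0.986, -0.001], [-0.001, 0.0, -1.0]]
contact_force: [0.4, -0.2, -0.8]
gripper_width: 18.7
```

Emit:
step_arm(increments=[[0,0,0,-1,-15,0,0],[0,0,0,-3,-48,0,0],[0,0,0,-5,-88,0,0],[0,0,0,-7,-128,0,0],[0,0,0,-9,-165,0,0],[0,0,0,-11,-195,0,0],[0,0,0,-13,-208,0,0],[0,0,0,-13,-212,0,0]])

```text
clock: 9.9
ee_pos: [498.4, 218.7, 197.1]
tcp_rot: [[0.986, 0.169, -0.004], [0.169, -0.986, -0.001], [-0.004, 0.0, -1.0]]
contact_force: [0.1, 0.0, -0.4]
gripper_width: 18.9
```

Emit:
step_arm(increments=[[0,0,0,0,0,0,0],[0,0,0,0,0,0,0]])

```text
clock: 10.1
ee_pos: [498.5, 217.0, 196.8]
tcp_rot: [[0.986, 0.167, -0.004], [0.167, -0.986, -0.002], [-0.005, 0.002, -1.0]]
contact_force: [-0.5, 0.0, -1.3]
gripper_width: 19.0
```

```bash
sed -i 's/547.3,9.7,130/498.4,220.7,195/' tray.py; python3 tray.py; python3 m.py; python3 -c "
from h import *
a=read_camera('scene')['image'];b=read_camera('top')['image']
save('back',np.hstack([cv2.resize(a[150:290,340:450],(400,509),interpolation=2),cv2.resize(b[140:280,290:400],(400,509),interpolation=2)]))"
```

```text
clock 10.1 pos [498.5 217.  196.8] F [-0.5  0.  -1.3] w 19.0 shift [ 0.6 -3.6  1.7]
turn [ 0.09  0.26 -0.39]
[410 229  54   8 265] [array([ 479., -219.])]
[302 262  49  12 201] [array([369.,  17.])]
handle px [299 209] [343 294]
213 309 331 | 228 302 337 | 243 300 340 | 258 300 341 | 273 299 343 | 
disc rows [(175, np.int64(280), np.int64(351)), (181, np.int64(280), np.int64(351)), (187, np.int64(280), np.int64(351)), (193, np.int64(280), np.int64(343)), (199, np.int64(281), np.int64(350)), (205, np.int64(281), np.int64(354)), (211, np.int64(282), np.int64(357)), (217, np.int64(281), np.int64(358)), (223, np.int64(281), np.int64(358)), (229, np.int64(281), np.int64(358)), (235, np.int64(283), np.int64(349))]
handle top near rim [490.2 215.1 240.9] rel tool [ -8.8   0.4 -44. ] (expect x -11)
handle base far rim [508.4 218.3 180.9] rel [ 9.9  0.2 16. ] (expect x +11)
```

View pics/back.png

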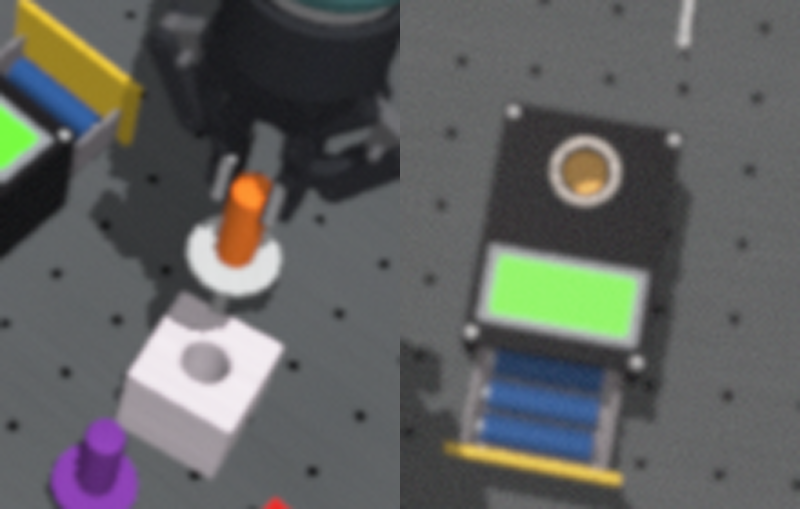

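The green tray is fully out with blue cells showing (yellow front at top-view (326,268)). The dark one is unchanged at (437,233), and the key's pose in the hand matches the one at pick-up. Now I lower it into the stand.

Emit:
step_arm(increments=[[0,0,0,0.5,-3.5,0,0],[0,0,0,0.5,-3.5,10,0],[0,0,0,0.5,-3.5,30,0],[0,0,0,0.5,-3.5,52,0],[0,0,0,0.5,-3.5,74,0],[0,0,0,0.5,-3.5,92,0],[0,0,0,0.5,-3.5,103,0],[0,0,0,0.5,-3.5,106,0]])

```text
clock: 11.1
ee_pos: [497.5, 220.3, 89.7]
tcp_rot: [[0.986, 0.167, -0.006], [0.167, -0.986, -0.003], [-0.006, 0.002, -1.0]]
contact_force: [-0.2, 0.8, -1.1]
gripper_width: 18.7
```

Emit:
step_arm(increments=[[0,0,0,0,0,2,0],[0,0,0,0,0,3.5,0],[0,0,0,0,0,4.5,0],[0,0,0,0,0,4.5,0]])

```text
clock: 11.5
ee_pos: [497.8, 220.5, 85.6]
tcp_rot: [[0.986, 0.167, -0.005], [0.167, -0.986, -0.002], [-0.005, 0.001, -1.0]]
contact_force: [-0.6, -1.0, -0.8]
gripper_width: 18.7
```

Emit:
step_arm(increments=[[0,0,0,0,0,0.7,0],[0,0,0,0,0,1.3,0],[0,0,0,0,0,1.3,0]])

```text
clock: 11.8
ee_pos: [498.1, 220.8, 85.2]
tcp_rot: [[0.986, 0.167, -0.004], [0.167, -0.986, -0.001], [-0.004, 0.001, -1.0]]
contact_force: [-1.2, 0.4, 5.7]
gripper_width: 18.8
```

Contact at the pick-up height (85.2), so the guard disc is on the stand. I release gradually.

Emit:
step_arm(increments=[[0,0,0,0,0,0,0.28],[0,0,0,0,0,0,0.35],[0,0,0,0,0,0,0.5],[0,0,0,0,0,0,0.8],[0,0,0,0,0,0,1],[0,0,0,0,0,0,1],[0,0,0,0,0,0,1],[0,0,0,0,0,0,1]])

```text
clock: 12.6
ee_pos: [498.1, 220.8, 85.2]
tcp_rot: [[0.986, 0.167, -0.004], [0.167, -0.986, -0.001], [-0.004, 0.001, -1.0]]
contact_force: [0.3, -0.2, 0.5]
gripper_width: 85.6
```

Emit:
step_arm(increments=[[0,0,0,0,0,-8,1],[0,0,0,0,0,-25,1],[0,0,0,0,0,-50,1],[0,0,0,0,0,-75,1],[0,0,0,0,0,-95,1],[0,0,0,0,0,-110,1],[0,0,0,0,0,-115,1],[0,0,0,0,0,-115,1]])

```text
clock: 13.4
ee_pos: [498.9, 221.2, 201.0]
tcp_rot: [[0.986, 0.167, -0.002], [0.167, -0.986, -0.001], [-0.003, 0.0, -1.0]]
contact_force: [0.0, -0.4, -0.9]
gripper_width: 85.1
```

```bash
python3 tray.py; python3 -c "
from h import *
a=read_camera('scene')['image'];b=read_camera('top')['image'];w=read_camera('wrist')['image']
save('end',np.hstack([cv2.resize(a[100:300,200:440],(400,333),interpolation=2),cv2.resize(w,(400,333))]))"
```

```text
clock 13.4 pos [498.9 221.2 201. ] F [ 0.  -0.4 -0.9] w 85.1 shift [-0.6  0.4  6. ]
turn [ 0.02  0.15 -0.39]
[410 229  54   8 265] [array([ 479., -219.])]
[302 262  49  12 199] [array([369.,  17.])]
```

View pics/end.png

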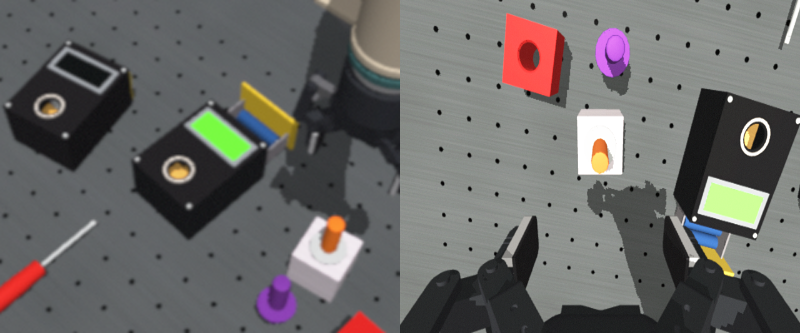

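The key stands upright in its stand (crop (333,235)), the green tray is out, the dark one is shut, and the gripper is clear. I hand in.

```bash
python3 -c "
from h import *
print(finish_job())"
```

```text
the job is handed in; nothing more can be done
None
```

The job is done and handed in at about 13.6 s of the 54 s. I took the orange key from its stand, pushed its rod about 53 mm down the green reader's hole at about 6 N, and put the key back. The tray sprang out.

**Last checks:**
- **Key:** it stands upright in its stand. The disc met the stand at TCP height 85.2 mm, the same as at pick-up, and the gripper was open and about 115 mm above that height when I handed in.
- **Trays:** the green tray is out, with its yellow front and blue cells in view. The dark reader's yellow front reads the same shut position before and after the key was put back.
- **Decoys:** I left the purple key and red block alone.

**Disagreements:** the camera position estimates differed by 2–4 mm, within the holes' clearance. During the push the arm hid the tray from the top camera, so I confirmed it was out only after withdrawing the key.

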